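Bring the ware trolley to its index mark

ROBOT

A 6-joint arm with a two-finger parallel gripper is mounted at the origin on the work surface. World frame = base frame: x ahead of the robot, y to its left, z up, the work surface at z = 0. Lengths are in m, angles in rad, forces in N, time in s.
With the tool pointing down it reaches from about 0.275 to 0.85 m from the base axis. Payload 19 kg.
Tool frame: the origin (TCP) lies midway between the tips of the shut fingers; the grasp point (between the pads) lies r.hold_point_z behind it (r.hold_point_z is the distance from the TCP to the grasp point, in m); z points along the fingers, y is the line along which they close (so a half turn about z gives the same grasp; the last joint's range is limited). The gripper opens to 85 mm and grips with 20 to 120 N. Pads are 22 mm wide; open, the fingers measure 114 mm over their backs; the gripper's body (76 mm by 85 mm) begins 54 mm behind the grasp point. The pads swing forward as they close: fully open they stand 13 mm farther back than shut.
Start: joints at [1.14, 0.15, 1.437, -0, 1.554, -0.134], TCP at [0.168, 0.55, 0.231] pointing down, gripper open.
Joint ranges: [-2.8, 2.8], [-0.68, 2.1], [0.12, 2.68], [-1.39, 4.53], [0.16, 2.79], [-2.81, 2.81]. Speed limits (rad/s): [1.89, 1.89, 2.22, 3.01, 3.01, 3.01].

INTERFACE

Orientations are given as a unit quaternion [w, x, y, z].
In Python, from station import r gives the robot as it stands.
- The arm moves only by the tool drive_tool, never from a script. Its argument "rows" is a list that holds one entry, the list of rows, each a list of 7 numbers: the turn, a rotation vector about the world's x, y, z in degrees, then the shift along the world's x, y, z in mm, then the finger opening in mm, from 0 to 85.4. In form: [[[wx, wy, wz, dx, dy, dz, hand], ...]]. A call has 1 to 10 rows; each row shifts and turns the commanded pose from where the row before left it; what a row does not reach is not made up. A row lasts 1/8 s, in which the tool goes at most 62.5 mm and 10.7 degrees, less where a joint would pass 70% of its speed; a pose out of reach is approached as far as the arm can. A call with a gripper value outside its range is refused whole. The fingers move at their own pace and stop on an object; "squeeze" is the grip in N (left out, the last holds). Time passes only in rows, so rows that do not move let the fingers close. It gives the time, the measured TCP pose, the force, the opening and the grip force at its end, in the units of the state.
- r.get_state(): the state, without advancing time (a new reading comes with each control period).
- r.snapshot(name): name is "side" or "top" or "wrist"; returns a dict with "image" (480x640x3 uint8, red, green, blue), "range_z" (480x640 float32, m along the optical axis (not along the pixel's ray), 0 where there is no reading), "mtx" (3x3 intrinsics, pixels), "R" (3x3) and "t" (3): a world point X has camera coordinates R X + t. Camera axes: x right, y down, z forward; pixel columns grow to the right and rows downward; lengths in m; the calibration is good to about 2 mm. A picture is of the moment at which its call begins.
- r.finish_job(): hands the job in; it is judged then, once.
The state is a dict: "clock": time; "qpos": joint angles; "joint_vel": joint speeds; "effort": joint torques, N m; "eef_pos": TCP position; "tcp_rot": TCP orientation; "force": force on the tool from outside, world axes, zero at the start; "torque": the same for the moment, N m; "grip_width": finger opening in m; "gripper_force": force on a finger pad.
Only numpy, scipy, OpenCV 4.12 (cv2) and the standard library are available. Lean on these libraries where they do the work, as an engineer would, in place of code of your own. Each camera call takes 0.05 s, during which the arm holds its last target. There are 200 camera calls.

TASK

Bring the free-running ware trolley along its track to the index blade so that its pointer stands opposite the blade, and leave it there at rest and untouched. Put the closed fingers into its pocket and push gently on the two sprung buffers only, the forward one to drive and the back one to brake: touch no other part of the trolley or its pots. It must never run faster than 0.35 m/s, strike an end stop or shift or upset the pots on it, and everything else on the bench stays where it is.

Things in the scene. Friction and masses are not known exactly. Their poses are not given: they have to be found in the camera images.
- rail: Ware track, fixed to the bench: grey base plate 300 x 860 x 12 mm with two steel rods along its own y axis. The trolley runs forward along +y of this body. Origin at bench height below the centre line of the trolley's pocket, half way along the track; z up. It may lie turned by up to 0.1 rad. The rods end 26 mm above the bench, the base plate 12 mm.
- trolley (a joint): Position of the trolley along the track, m, growing along the rail's +y; its middle is at y = value - 0.185 in the rail's frame. The end stops are struck at 0.42 and -0.05. The trolley is 330 mm long and weighs nominally 3.3 kg with its ware, really 2.4 to 4.3 kg. Its ball bearings have almost no friction: drag 0.6 N per m/s and 0.006 N besides, so it coasts for seconds.
- pocket (a point): Middle of the trolley's pocket, 54 mm above the bench; axes as the rail's. The pocket is an open rectangle 127 mm wide across the track (x from -62 to 65 mm) between low side members (tops 44 mm above the bench), with a buffer at each end, 170 mm between the buffer faces. Rigid hoods (tops 82 mm above the bench) cover the buffers' rears, from 120 mm either side of the middle outward.
- buffer_fwd: Buffer at the pocket's +y end: block with a rubber face 110 mm wide, 34 to 74 mm above the bench. Origin at mid-face, at bench height; untouched, 85 mm from the pocket's middle. Pushing the face towards +y presses it in against a spring (60 N/m, no preload, hardly damped, travel 35 mm) and so drives the trolley forward.
- buffer_back: The same buffer at the -y end of the pocket, its face 85 mm from the pocket's middle (170 mm between the two faces), spring 60 N/m, travel 35 mm. Pushing its face towards -y brakes the trolley.
- deck (a point): Middle of the ware deck's top, 44 mm above the bench. The rigid parts of the trolley move together and are not to be touched: near side bar, hoods, pointer, and on the far side the plywood ware deck (135 x 330 mm, top 44 mm above the bench, from 65 mm beyond the pocket's centre line).
- pointer (a point): Tip of the trolley's pointer, a small upright steel blade on the near side bar at the middle of the trolley's length, 60 mm above the bench.
- mark (a point): The index blade: a thin upright brass plate on a dark clamp on the track's near edge. The trolley is in place when the pointer is level with it along the rail's y. This point is 60 mm above the bench; axes as the rail's. It lies 60 to 170 mm of travel before the far end stop, and stays where it is clamped.
- vase: Loose bisque vase, 84 mm across, 110 mm high, 0.35 kg, standing on the trolley's deck. Origin at the centre of its foot.
- bowl: Loose white bowl, 100 mm across, 45 mm high, 0.25 kg, standing on the trolley's deck. Origin at the centre of its foot.
- seat_vase (a point): Point on the deck where the vase's foot stands at the start.
- seat_bowl (a point): Point on the deck where the bowl's foot stands at the start.
- jar0: Glaze jar, 56 mm across, 65 mm high, on the bench; bystander.
- jar1: Glaze jar of the same size; bystander.
- jar2: Glaze jar of the same size; bystander.
- brush: Brush lying on the bench; bystander.
- tile: Test tile 60 x 90 x 10 mm; bystander.
- cup: White cup 72 mm across, 85 mm high; bystander.
- sponge: Sponge block 70 x 100 x 35 mm; bystander.
There are look-alikes about, which are no part of the job. What is shaped like the vase but red or turquoise is not meant.

How it is judged:
On the way, in this order (a step that is already met when the one before it is completed fails the run):
1. the trolley is under way, driven forward (velocity of joint trolley above 0.03 m/s), for 0.2 s.
2. the trolley stands still at the mark for 1.5 s (y of pointer in the frame of mark between -0.012 and 0.012 m and velocity of joint trolley between -0.01 and 0.01 m/s), for 1.5 s.
At the end, for the whole second after the job is handed in: The pointer stands within 12 mm of the index blade along the track, the trolley is at rest (under 10 mm/s) and untouched, and vase and bowl stand upright within 20 mm of their starting places on the deck (all of step 2 and angle between each of vase, bowl's own z axis and vertical below 0.1 rad and distance between vase and seat_vase below 0.02 m and distance between bowl and seat_bowl below 0.02 m).
It fails at once if the trolley strikes an end stop or runs faster than 0.35 m/s (value of joint trolley above 0.417 m or value of joint trolley below -0.047 m or velocity of joint trolley above 0.35 m/s or velocity of joint trolley below -0.35 m/s).
It fails at once if the arm touches the trolley elsewhere than at its buffers (over 1 N) (contact force between the arm and trolley_c0 above 1 N or contact force between the arm and trolley_c1 above 1 N or contact force between the arm and trolley_c2 above 1 N or contact force between the arm and trolley_c3 above 1 N or contact force between the arm and trolley_c4 above 1 N or contact force between the arm and trolley_c5 above 1 N or contact force between the arm and trolley_c6 above 1 N or contact force between the arm and trolley_c7 above 1 N or contact force between the arm and trolley_c8 above 1 N or contact force between the arm and trolley_c9 above 1 N or contact force between the arm and trolley_c10 above 1 N).
It fails at once if a buffer is rammed or pressed down (over 12 N) (contact force between the arm and buffer_fwd above 12 N or contact force between the arm and buffer_back above 12 N).
It fails at once if a pot on the trolley is touched (over 1 N), upset or shifted (contact force between the arm and vase above 1 N or contact force between the arm and bowl above 1 N or angle between any of vase, bowl's own z axis and vertical above 0.2 rad or distance between vase and seat_vase above 0.025 m or distance between bowl and seat_bowl above 0.025 m).
It fails at once if something else on the bench is moved by more than 30 mm (distance of any of jar0, jar1, jar2, brush, tile, cup, sponge from where it was at the start of the episode above 0.03 m).
It also fails if it takes over 42 s, if anything falls off the work surface, if the arm or the gripper's body presses on something with over 40 N, if the wrist force passes 120 N, or if a joint passes its speed limit or range.

## Working session

There is one attempt and no reset: what is moved stays moved. The work goes in short steps, Python scripts to look and compute and a tool call to move; the robot and the scene stay as the last step left them, time stands still between calls to the robot, and variables do not carry over. Pictures are saved under pics/ and viewed, at most 10 in all, crops included, and the job is handed in when it is done.

Besides the shell and the picture viewer there is one more tool, called after ">>>" as name(argument=value, ...), one argument or row to a line, values as JSON. drive_tool: Moves the arm, as the interface text tells. Its arguments: {"type":"object","properties":{"rows":{"type":"array"},"squeeze":{"type":"number"}},"required":["rows"]}

```bash
mkdir -p pics; ls
cat > h.py <<'E'
import numpy as np, cv2
from station import r
def snap(n,f=None):
    s=r.snapshot(n)
    if f: cv2.imwrite(f'pics/{f}.png',s['image'][:,:,::-1])
    return s
def pts(s):
    v,u=np.mgrid[:480,:640]; z=s['range_z']; K=s['mtx']
    c=np.stack([(u-K[0,2])/K[0,0]*z,(v-K[1,2])/K[1,1]*z,z],-1)
    return (c-s['t'])@s['R']
def ray(s,u,v,h):
    d=s['R'].T@np.linalg.solve(s['mtx'],[u,v,1.]); o=-s['R'].T@s['t']
    return o+d*(h-o[2])/d[2]
E
python3 - <<'E'
from h import *
for n in('top','side'):
    s=snap(n,n+'0'); np.savez(n+'0.npz',**s); print(n,-s['R'].T@s['t'],s['mtx'][0,0])
print(r.get_state(), r.hold_point_z)
E
```

```text
pics
top [ 0.46080592 -0.02228355  1.7032918 ] 606.5795212541985
side [0.18336713 1.38043063 1.29008175] 542.3381915342226
{'clock': 0.1, 'qpos': array([ 1.14000570e+00,  1.50932903e-01,  1.43791292e+00,  1.78889569e-05,
        1.55380971e+00, -1.34019877e-01]), 'joint_vel': array([ 0.00023347, -0.00124421, -0.00141502,  0.000761  , -0.00128982,
        0.00066501]), 'effort': array([ 4.82328367e-03, -7.14376187e+01, -5.71790886e+01, -1.97755139e-04,
        6.93199938e-03,  7.70011570e-05]), 'eef_pos': array([0.16808647, 0.54966722, 0.2307645 ]), 'tcp_rot': array([-1.56682041e-04,  1.47841579e-01,  9.89010913e-01, -5.07891963e-04]), 'force': array([ 0.56865068, -0.40539844,  0.16161863]), 'torque': array([ 0.03465666, -0.0170163 ,  0.01399632]), 'gripper_force': 0.0, 'grip_width': 0.08511592949370626} 0.0187
```

View pics/top0.png

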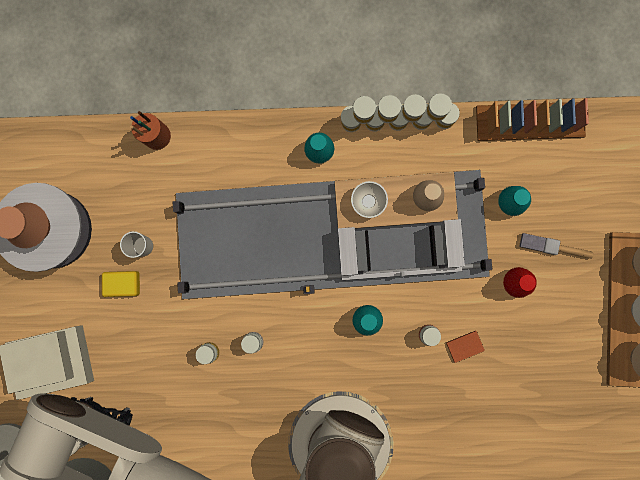

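View pics/side0.png

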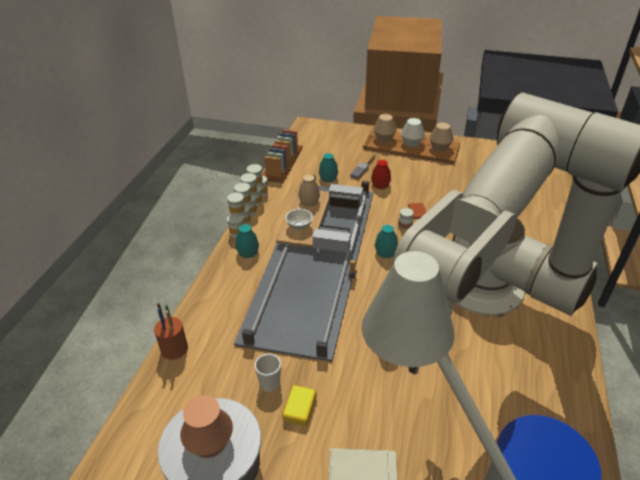

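The top view has world +y to the left. The trolley is at right (pixels 335–465, 175–280) and the pocket between the dark buffers at about (367,250) and (432,247). The brass index is at (308,289), and the vase and bowl stand on the far deck. The side view confirms this. Next I measure.

Run:
```python
from h import *
s=dict(np.load('top0.npz')); P=pts(s)
im=s['image']; c=cv2.resize(im[225:305,290:490],None,fx=4,fy=4,interpolation=cv2.INTER_CUBIC)
cv2.imwrite('pics/crop0.png',c[:,:,::-1])
# rail axis from rods: base plate edges by height band
z=P[...,2]
hsv=cv2.cvtColor(im,cv2.COLOR_RGB2HSV)
m=((hsv[...,1]<50)&(hsv[...,2]<130)&(z>0.004)&(z<0.02)&(abs(P[...,0]-.46)<.25)&(P[...,1]<.6)&(P[...,1]>-.6)).astype(np.uint8)
n,l,st,ce=cv2.connectedComponentsWithStats(m); 
for i in range(1,n):
    if st[i,4]>200: print(st[i],ce[i])
ok=(z>0.005)&(P[...,0]>.25)&(P[...,0]<.75)&(P[...,1]<.5)&(P[...,1]>-.5)
q=P[m>0][:,:2].astype(np.float32); R=cv2.minAreaRect(q); print('plate',R); print(cv2.boxPoints(R))
# brass
b=(hsv[...,0]>15)&(hsv[...,0]<35)&(hsv[...,1]>110); b[:280]=0;b[298:]=0;b[:,:298]=0;b[:,318:]=0
print('brass px',np.argwhere(b).tolist())
# height rows through pocket
for v in(246,250,258): print(v,[(u,round(float(z[v,u])*1000)) for u in range(330,470,3)])
for u in (390,400,410): print(u,[(vv,round(float(z[vv,u])*1000)) for vv in range(215,292,3)])
```

```text
[ 456  187   32   78 1687] [471.94902193 224.28037937]
[ 176  189  159   17 1258] [245.68521463 195.80206677]
[  177   198   164    87 11124] [258.54539734 241.45711974]
[ 355  222   89   50 2612] [399.61332312 246.21018377]
[521 233  31  21 308] [534.10714286 242.38311688]
[ 182  266  307   33 2345] [325.61663113 283.57569296]
plate ((0.49217575788497925, -0.012340247631072998), (1.1695833206176758, 0.43551740050315857), 89.99095153808594)
[[ 0.2743247  -0.5970975 ]
 [ 0.70984215 -0.5971663 ]
 [ 0.71002686  0.572417  ]
 [ 0.27450937  0.5724858 ]]
brass px [[286, 307], [286, 308], [286, 309], [287, 306], [287, 307], [287, 308], [287, 309], [288, 306], [288, 307], [288, 308], [288, 309], [289, 306], [289, 307], [289, 308], [289, 309], [289, 315], [290, 300], [290, 302], [290, 306], [290, 307], [290, 308], [290, 309], [290, 314], [290, 315], [290, 316], [290, 317], [291, 299], [291, 300], [291, 301], [291, 302], [291, 303], [291, 306], [291, 307], [291, 308], [291, 309], [291, 315], [291, 316], [291, 317], [292, 298], [292, 299], [292, 300], [292, 301], [292, 315], [292, 316], [292, 31
[... 2671 characters left out ...]
, 8), (257, 4), (260, 12), (263, 5), (266, 8), (269, 7), (272, 39), (275, 39), (278, 12), (281, 5), (284, -3), (287, 7), (290, -2)]
400 [(215, 45), (218, 45), (221, 41), (224, 42), (227, 16), (230, 12), (233, 10), (236, 11), (239, 11), (242, 12), (245, 12), (248, 6), (251, 10), (254, 6), (257, 12), (260, 5), (263, 13), (266, 11), (269, 19), (272, 43), (275, 40), (278, 8), (281, 16), (284, -5), (287, -10), (290, -5)]
410 [(215, 39), (218, 42), (221, 41), (224, 5), (227, 11), (230, 19), (233, 12), (236, 11), (239, 15), (242, 11), (245, 9), (248, 5), (251, 10), (254, 12), (257, 6), (260, 9), (263, 13), (266, 7), (269, 19), (272, 36), (275, 11), (278, 9), (281, 14), (284, 3), (287, 2), (290, 4)]
```

View pics/crop0.png

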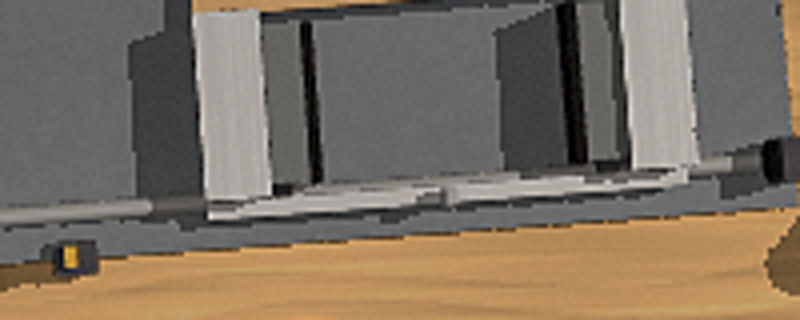

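Crop (4x, origin 290,225): brass mark at (70,258), i.e. px (307.3,289.3). Pointer on the near bar at about (440,196), i.e. px (399.9,274). The forward buffer's rubber strip is at x≈310 and the back one at x≈570. The hoods' inner edges are at 262–272 and 620–632.

```bash
cat >> h.py <<'E'
def bowl(s):
    "centroid of the trolley's white bowl in the top view, world at rim height"
    im=s['image']; h=cv2.cvtColor(im,cv2.COLOR_RGB2HSV)
    m=((h[...,1]<45)&(h[...,2]>165)).astype(np.uint8); m[:165]=0; m[222:]=0; m[:,:190]=0; m[:,455:]=0
    n,l,st,ce=cv2.connectedComponentsWithStats(m)
    i=1+np.argmax(st[1:,4])
    c=cv2.convexHull(np.argwhere(l==i)[:,::-1].astype(np.int32)); M=cv2.moments(c)
    return ray(s,M['m10']/M['m00'],M['m01']/M['m00'],.085),st[i]
E
python3 - <<'E'
from h import *
from scipy import ndimage
s=dict(np.load('top0.npz')); im=s['image']; hsv=cv2.cvtColor(im,cv2.COLOR_RGB2HSV).astype(int); g=cv2.cvtColor(im,cv2.COLOR_RGB2GRAY).astype(float)
# near/far edges of plate: saturation step
sat=hsv[...,1]>70
def edge(cols,rows,up):
    out=[]
    for u in cols:
        col=sat[rows[0]:rows[1],u]; k=np.argmax(col) if not up else len(col)-1-np.argmax(col[::-1])
        out.append(ray(s,u,rows[0]+k+(-.5 if not up else .5),.012)[:2])
    o=np.array(out); p=np.polyfit(o[:,1],o[:,0],1); r_=o[:,0]-np.polyval(p,o[:,1]); k=abs(r_)<.004; p=np.polyfit(o[k,1],o[k,0],1); print(p,k.sum(),len(k)); return p
pn=edge(range(320,480),(270,310),False); pf=edge(list(range(200,310)),(165,215),True)
a=-np.arctan((pn[0]+pf[0])/2); print('yaw near,far',-np.arctan(pn[0]),-np.arctan(pf[0]))
Y=np.array([-np.sin(a),np.cos(a)]); X=np.array([np.cos(a),np.sin(a)])
mk=ray(s,307.3,289.3,.06)[:2]; pt=ray(s,399.9,274,.06)[:2]
print('mark',mk,'ptr',pt,'travel',(mk-pt)@Y)
# hood edges at row 250
hi=[ray(s,290+266.5/4,250,.082),ray(s,290+626/4,250,.082)]
pc=(hi[0]+hi[1])[:2]/2; print('hoods',hi,'gap',np.linalg.norm(hi[0]-hi[1]),pc, pc@Y, pt@Y,'dx ptr-pc',(pt-pc)@X)
mid=lambda y:(np.polyval(pn,y)+np.polyval(pf,y))/2
print('plate mid x at pc y',mid(pc[1]),'width',(np.polyval(pf,0)-np.polyval(pn,0))*np.cos(a))
# pocket sides at col 400: deck edge z44, near bar inner edge
print('deck edge',ray(s,400,225.5,.044),'bar inner',ray(s,400,270.5,.044))
print('bowl',bowl(s))
E
```

```text
[-0.04665225  0.43335377] 159 160
[-0.04645077  0.73214228] 110 110
yaw near,far 0.0466184494480849 0.04641740762394002
mark [0.43096006 0.0760344 ] ptr [ 0.46552104 -0.17519948] travel 0.2525692270252062
hoods [array([ 0.53265042, -0.05988098,  0.082     ]), array([ 0.52594998, -0.29907661,  0.082     ])] gap 0.23928945489855388 [ 0.5293002 -0.1794788] -0.20389771190295977 -0.1966572210489747 dx ptr-pc -0.06351117707561922
plate mid x at pc y 0.5911030372928769 width 0.2984652923194308
deck edge [ 0.59811378 -0.18131923  0.044     ] bar inner [ 0.47508941 -0.17727362  0.044     ]
bowl (array([ 0.66036114, -0.08853083,  0.085     ]), array([355, 191,  23,  23, 373], dtype=int32))
```

>>> drive_tool(
  rows=[
    [[0, 0, 2, 25, -40, 0, 0], [0, 0, 2, 25, -48, 0, 0], [0, 0, 2, 25, -48, 0, 0], [0, 0, 2, 25, -48, 0, 0], [0, 0, 2, 25, -48, 0, 0], [0, 0, 2, 25, -48, 0, 0], [0, 0, 2, 25, -48, 0, 0], [0, 0, 2, 25, -48, 0, 0], [0, 0, 2, 25, -48, 0, 0], [0, 0, 2, 25, -48, 0, 0]],
  ],
)

```text
clock: 1.35
eef_pos: [0.4186, 0.0761, 0.2312]
tcp_rot: [0.0, -0.027, 1.0, 0.0]
force: [1.7, -0.3, -0.7]
grip_width: 0.0001
gripper_force: 0.0
```

>>> drive_tool(
  rows=[
    [[0, 0, 0, 25, -50, 0, 0], [0, 0, 0, 25, -50, 0, 0], [0, 0, 0, 25, -50, 0, 0], [0, 0, 0, 25, -50, 0, 0], [0, 0, 0, 12, -50, 0, 0], [0, 0, 0, 0, -25, 0, 0], [0, 0, 0, 0, 0, 0, 0], [0, 0, 0, 0, 0, 0, 0]],
  ],
)

```text
clock: 2.35
eef_pos: [0.5301, -0.1966, 0.2311]
tcp_rot: [-0.0, -0.026, 1.0, 0.0]
force: [-0.0, 1.0, 0.0]
grip_width: -0.0001
gripper_force: 0.0
```

Run:
```python
from h import *
s=snap('wrist','w1'); np.savez('w1.npz',**s); print(-s['R'].T@s['t'])
st=r.get_state(); print(st['clock'],st['eef_pos'],st['tcp_rot'],st['grip_width'])
s=snap('top','t1'); print(bowl(s))
```

```text
[ 0.45824567 -0.2004953   0.3722599 ]
2.4 [ 0.53014113 -0.19634607  0.23130843] [ 2.57907441e-05 -2.64392587e-02  9.99650420e-01  5.13680671e-05] 0.0003891510175912257
(array([ 0.6679061 , -0.09697346,  0.085     ]), array([351, 181,  37,  37, 553], dtype=int32))
```

View pics/w1.png

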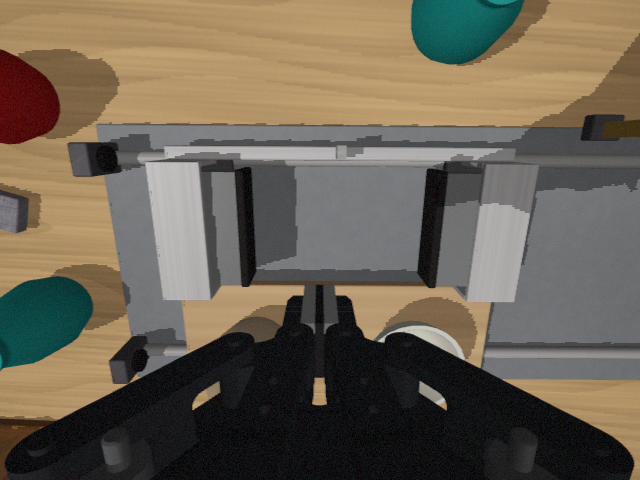

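View pics/t1.png

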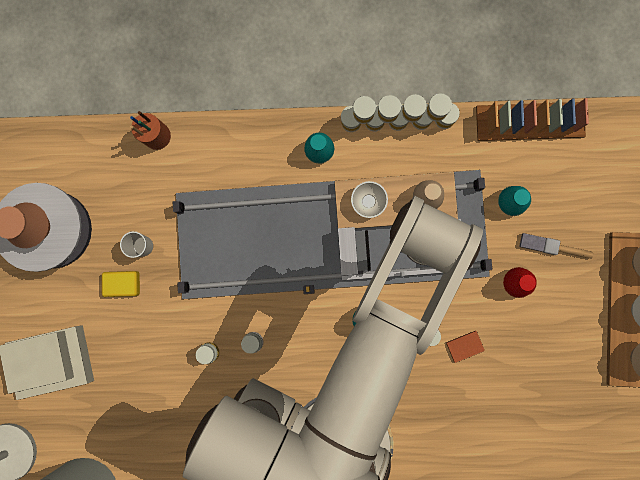

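Wrist view: pointer at (341,153), brass blade from about x=603 at the right edge (y≈128), buffer faces' bottom/top edges at x≈240–297 and 420–443. The pocket is clear. The top view shows the bowl unobstructed at (369,199). Now I measure precisely.

Run:
```python
from h import *
import re
s=dict(np.load('w1.npz')); g=cv2.cvtColor(s['image'],cv2.COLOR_RGB2GRAY)
Y=np.array([-.0465,.9989])
for u,v,h,n in[(341,147,.06,'ptr top?'),(341,158,.044,'ptr base?'),(603,128,.03,'mark base'),(253,225,.074,'back face top?'),(250,225,.074,''),(421,225,.034,'fwd bottom?'),(427,225,.074,''),(210,225,.082,'hood b'),(474,225,.082,'hood f'),(340,165,.044,'bar inner'),(340,282,.044,'deck edge')]:
    p=ray(s,u,v,h); print(n,p.round(4),(p[:2]@Y).round(4))
print('row225',g[225,200:265].tolist()); print(g[225,410:485].tolist())
print('row148',g[148,325:360].tolist()); 
for v in (144,146,150,154,157):print(v,g[v,332:352].tolist())
t=dict(np.load('top0.npz'));
```

```text
ptr top? [ 0.4608 -0.1812  0.06  ] -0.2025
ptr base? [ 0.4709 -0.1796  0.044 ] -0.2013
mark base [0.4309 0.0686 0.03  ] 0.0485
back face top? [ 0.5321 -0.2563  0.074 ] -0.2808
 [ 0.5323 -0.259   0.074 ] -0.2835
fwd bottom? [ 0.5333 -0.093   0.034 ] -0.1177
 [ 0.5241 -0.1003  0.074 ] -0.1246
hood b [ 0.5321 -0.2924  0.082 ] -0.3168
hood f [ 0.5202 -0.062   0.082 ] -0.0861
bar inner [ 0.4773 -0.1801  0.044 ] -0.202
deck edge [ 0.5957 -0.172   0.044 ] -0.1995
row225 [184, 182, 180, 164, 109, 78, 73, 72, 73, 74, 71, 71, 69, 74, 71, 99, 121, 122, 123, 120, 122, 121, 122, 121, 122, 121, 120, 122, 121, 119, 120, 121, 119, 116, 121, 122, 121, 99, 39, 34, 29, 27, 30, 33, 21, 25, 17, 9, 13, 12, 5, 14, 22, 18, 56, 80, 81, 77, 82, 78, 80, 82, 78, 80, 79]
[119, 121, 121, 119, 120, 121, 118, 117, 122, 121, 110, 78, 19, 21, 24, 10, 11, 18, 17, 19, 16, 12, 14, 19, 23, 30, 31, 25, 32, 25, 26, 26, 77, 116, 115, 113, 111, 115, 113, 111, 115, 115, 113, 115, 116, 116, 112, 114, 112, 114, 114, 111, 112, 112, 114, 111, 115, 112, 109, 112, 116, 115, 112, 113, 111, 107, 114, 143, 169, 172, 171, 171, 173, 171, 167]
row148 [178, 178, 177, 179, 178, 179, 177, 177, 176, 178, 159, 114, 131, 151, 152, 152, 152, 150, 153, 151, 151, 139, 116, 115, 114, 115, 114, 118, 116, 119, 117, 115, 115, 113, 115]
144 [78, 82, 74, 78, 75, 80, 79, 80, 79, 77, 80, 81, 79, 80, 78, 78, 80, 77, 77, 76]
146 [82, 87, 87, 91, 100, 131, 152, 152, 154, 151, 151, 150, 151, 151, 131, 78, 77, 76, 78, 77]
150 [175, 174, 174, 157, 117, 130, 153, 150, 153, 153, 155, 153, 153, 154, 140, 118, 120, 116, 114, 116]
154 [182, 180, 182, 158, 113, 142, 154, 156, 155, 153, 155, 155, 154, 153, 134, 122, 118, 120, 119, 119]
157 [178, 178, 179, 157, 108, 138, 153, 150, 153, 153, 153, 152, 154, 157, 167, 178, 178, 177, 177, 177]
```

>>> drive_tool(
  rows=[
    [[0, 0, 0, 0, 18, -5, 0], [0, 0, 0, 0, 0, -30, 0], [0, 0, 0, 0, 0, -40, 0], [0, 0, 0, 0, 0, -40, 0], [0, 0, 0, 0, 0, -35, 0], [0, 0, 0, 0, 0, -25, 0], [0, 0, 0, 0, 0, -10, 0], [0, 0, 0, 0, 0, 0, 0]],
  ],
)

```text
clock: 3.45
eef_pos: [0.5302, -0.1785, 0.0464]
tcp_rot: [-0.0, -0.026, 1.0, 0.0]
force: [0.2, -0.1, -0.3]
grip_width: -0.0002
gripper_force: 0.0
```

```bash
cat >> h.py <<'E'
YR=np.array([-.0465,.9989])
def track(s):
    "bowl rim circle in top view -> rail y"
    h=cv2.cvtColor(s['image'],cv2.COLOR_RGB2HSV)
    m=((h[...,1]<60)&(h[...,2]>120)).astype(np.uint8); m[:165]=0; m[226:]=0; m[:,:190]=0; m[:,455:]=0
    n,l,st,ce=cv2.connectedComponentsWithStats(m); i=1+np.argmax(st[1:,4])
    (x,y),R=cv2.minEnclosingCircle(np.argwhere(l==i)[:,::-1].astype(np.int32))
    return round(float(ray(s,x,y,.085)[:2]@YR),4),round(x,1),round(y,1),round(R,1)
def look():
    s=snap('top'); c0=r.get_state()['clock']; st=r.get_state()
    print('clock',c0,'bowl',track(s),'tcp',st['eef_pos'].round(4),'railY',(st['eef_pos'][:2]@YR).round(4),'F',st['force'].round(2))
    return s
E
python3 - <<'E'
from h import *
print(track(dict(np.load('top0.npz')))); look(); snap('wrist','w2')
E
```

```text
(-0.128, 369.1, 199.1, 18.4)
clock 3.5 bowl (-0.128, 369.1, 199.1, 18.4) tcp [ 0.5305 -0.1788  0.047 ] railY -0.2032 F [-0.09 -0.41  0.57]
```

View pics/w2.png

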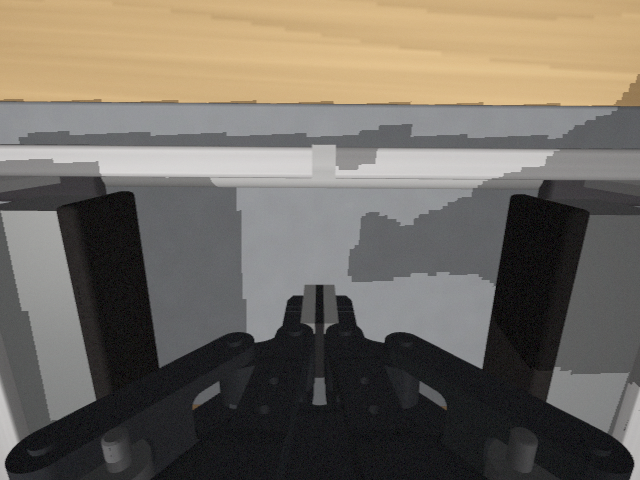

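The fingers stand centred in the pocket and clear of everything: pointer at (324,160), buffers at x<160 and x>485. Now the drive stroke.

>>> drive_tool(
  rows=[
    [[0, 0, 0, -0.4, 8, 0, 0], [0, 0, 0, -0.5, 10, 0, 0], [0, 0, 0, -0.5, 12, 0, 0], [0, 0, 0, -0.5, 12, 0, 0], [0, 0, 0, -0.4, 9, 0, 0], [0, 0, 0, -0.3, 7, 0, 0], [0, 0, 0, -0.3, 7, 0, 0], [0, 0, 0, -0.3, 7, 0, 0], [0, 0, 0, -0.4, 7, 0, 0], [0, 0, 0, -0.3, 7, 0, 0]],
  ],
)

```text
clock: 4.8
eef_pos: [0.5263, -0.0928, 0.0463]
tcp_rot: [0.0, -0.026, 1.0, -0.0]
force: [0.6, -0.4, -0.2]
grip_width: -0.0002
gripper_force: 0.4
```

>>> drive_tool(
  rows=[
    [[0, 0, 0, -0.3, 7, 0, 0], [0, 0, 0, -0.3, 7, 0, 0], [0, 0, 0, -0.4, 7, 0, 0]],
  ],
)

```text
clock: 5.18
eef_pos: [0.5253, -0.0717, 0.0463]
tcp_rot: [0.0, -0.026, 1.0, -0.0]
force: [-0.2, -0.5, 0.5]
grip_width: -0.0
gripper_force: 0.3
```

Run:
```python
from h import *
look()
```

```text
clock 5.225 bowl (-0.1028, 359.7, 199.9, 18.4) tcp [ 0.5252 -0.071   0.0463] railY -0.0954 F [ 1.68  1.06 -0.09]
```

>>> drive_tool(
  rows=[
    [[0, 0, 0, -0.3, 7, 0, 0], [0, 0, 0, -0.3, 7, 0, 0], [0, 0, 0, -0.4, 7, 0, 0], [0, 0, 0, -0.3, 5, 0, 0], [0, 0, 0, 0, 0, 0, 0]],
  ],
)

```text
clock: 5.85
eef_pos: [0.524, -0.0458, 0.0463]
tcp_rot: [0.0, -0.026, 1.0, -0.0]
force: [0.2, -0.8, -0.1]
grip_width: 0.0002
gripper_force: 0.0
```

Run:
```python
from h import *
look();look();look();look()
```

```text
clock 5.9 bowl (-0.0333, 334.1, 205.2, 21.8) tcp [ 0.524  -0.0461  0.0463] railY -0.0704 F [-0.48 -0.89  0.1 ]
clock 5.95 bowl (-0.0284, 332.2, 204.9, 21.4) tcp [ 0.524  -0.0462  0.0463] railY -0.0705 F [-0.28 -0.04 -0.6 ]
clock 6.0 bowl (-0.025, 330.9, 204.8, 21.0) tcp [ 0.524  -0.0463  0.0463] railY -0.0706 F [0.44 0.51 0.27]
clock 6.05 bowl (-0.0215, 329.6, 204.8, 20.8) tcp [ 0.524  -0.0463  0.0463] railY -0.0707 F [ 0.64 -0.14 -0.26]
```

Run:
```python
from h import *
s=look(); np.savez('t3.npz',**s); h=cv2.cvtColor(s['image'],cv2.COLOR_RGB2HSV)
s0=dict(np.load('top0.npz'))
w=snap('wrist'); np.savez('w3.npz',**w)
c=np.vstack([s['image'][160:300,170:490],w['image'][100:240:,::2][:, :320]]); cv2.imwrite('pics/c3.png',cv2.resize(c,None,fx=2,fy=2)[:,:,::-1])
st=r.get_state(); print(st['clock'])
```

```text
clock 6.1 bowl (-0.0185, 328.5, 205.0, 20.7) tcp [ 0.524  -0.0464  0.0463] railY -0.0707 F [ 0.18 -0.28  0.19]
6.15
```

View pics/c3.png

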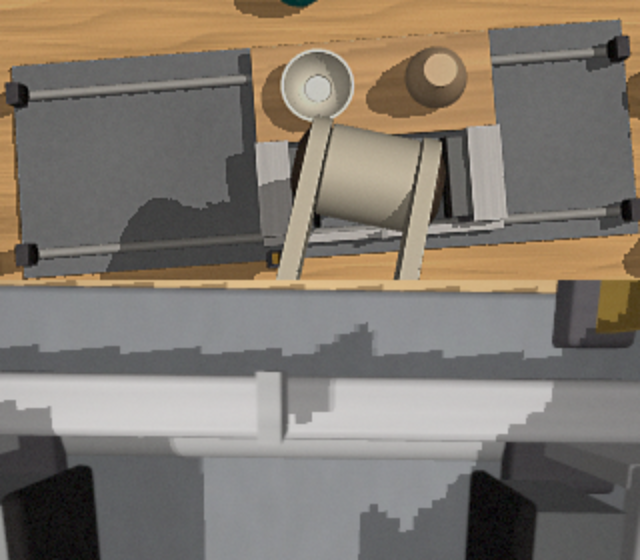

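The bowl's outline merged with the arm link at crop (320,120), so I switch to the deck's leading edge (crop x≈252). The wrist view shows the pointer at (269,147–160) and the index clamp at x≈555–632.

```bash
cat >> h.py <<'E'
def deck(s):
    h=cv2.cvtColor(s['image'],cv2.COLOR_RGB2HSV); o=[]
    for v in range(194,215):
        c=h[v,200:400,1]>75
        k=np.argmax(np.convolve(c,np.ones(5),'valid')>=5)
        o.append(ray(s,200+k-.5,v,.044)[:2]@YR)
    return round(float(np.median(o)),4),round(float(np.std(o)),4)
def ptr(s):
    "pointer in wrist view: bright stub above bar; returns candidates"
    p=lambda u,v,z=.06: float(ray(s,u,v,z)[:2]@YR)
    return p
def look2(k=1):
    for i in range(k):
        s=r.snapshot('top'); st=r.get_state()
        print('clock',round(st['clock'],3),'trav',round(deck(s)[0]-D0,4),deck(s)[1],'tcpY',(st['eef_pos'][:2]@YR).round(4),'F',st['force'].round(2))
    return s
D0=deck(dict(np.load('top0.npz')))[0]
E
python3 - <<'E'
from h import *
print(deck(dict(np.load('top0.npz'))),deck(dict(np.load('t3.npz'))),'trav at 6.05',deck(dict(np.load('t3.npz')))[0]-D0)
w=dict(np.load('w3.npz')); p=ptr(w)
print('ptr',p(270,147),p(270,150),'mark',[ (z,round(p(597,108,z),4)) for z in(.03,.06)], 'clamp',[(z,round(p(u,115,z),4)) for z in (.012,.03) for u in (555,632)])
h=cv2.cvtColor(w['image'],cv2.COLOR_RGB2HSV); b=(h[...,0]>12)&(h[...,0]<35)&(h[...,1]>150); b[:, :560]=0; b[140:]=0; a=np.argwhere(b)
for v in range(100,135,4): print(v,a[a[:,0]==v][:,1][[0,-1]] if (a[:,0]==v).any() else None)
look2(2)
E
```

```text
(-0.0384, 0.001) (0.0714, 0.0007) trav at 6.05 0.10980000000000001
ptr -0.08896529299191364 -0.08900248914721003 mark [(0.03, 0.0484), (0.06, 0.0256)] clamp [(0.012, 0.0426), (0.012, 0.0797), (0.03, 0.0309), (0.03, 0.0642)]
100 [601 639]
104 [601 639]
108 [600 639]
112 [599 639]
116 [599 639]
120 [597 639]
124 [596 639]
128 None
132 None
clock 6.2 trav 0.1184 0.0011 tcpY -0.0706 F [ 0.14 -0.15  0.42]
clock 6.25 trav 0.1231 0.0007 tcpY -0.0706 F [ 0.48  0.33 -0.41]
```

>>> drive_tool(
  rows=[
    [[0, 0, 0, 0, 0, 0, 0], [0, 0, 0, 0, 0, 0, 0], [0, 0, 0, 0, 0, 0, 0]],
  ],
)

```text
clock: 6.62
eef_pos: [0.524, -0.0462, 0.0463]
tcp_rot: [-0.0, -0.026, 1.0, -0.0]
force: [0.3, -0.1, -0.7]
grip_width: -0.0002
gripper_force: 0.0
```

Run:
```python
from h import *
look2(1)
w=snap('wrist'); np.savez('w4.npz',**w); print(r.get_state()['clock'])
c=w['image'][90:190]; cv2.imwrite('pics/c4.png',c[:,:,::-1])
```

```text
clock 6.675 trav 0.1591 0.0009 tcpY -0.0705 F [-0.37  0.62  0.51]
6.725
```

View pics/c4.png

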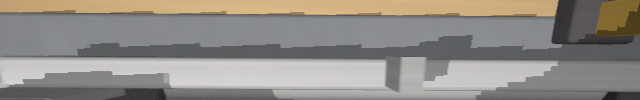

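>>> drive_tool(
  rows=[
    [[0, 0, 0, -0.1, 2, 0, 0], [0, 0, 0, -0.2, 4.4, 0, 0], [0, 0, 0, -0.2, 4.4, 0, 0], [0, 0, 0, -0.2, 4.4, 0, 0], [0, 0, 0, -0.2, 4.4, 0, 0], [0, 0, 0, -0.2, 4.4, 0, 0], [0, 0, 0, -0.2, 4.4, 0, 0], [0, 0, 0, -0.2, 4.4, 0, 0], [0, 0, 0, -0.2, 4.4, 0, 0], [0, 0, 0, -0.2, 4.4, 0, 0]],
  ],
)

```text
clock: 7.98
eef_pos: [0.5221, -0.0043, 0.0463]
tcp_rot: [-0.0, -0.026, 1.0, -0.0]
force: [-0.5, 0.3, 0.9]
grip_width: -0.0
gripper_force: 0.2
```

>>> drive_tool(
  rows=[
    [[0, 0, 0, -0.2, 4.4, 0, 0], [0, 0, 0, -0.2, 4.4, 0, 0]],
  ],
)

```text
clock: 8.22
eef_pos: [0.5217, 0.0045, 0.0463]
tcp_rot: [0.0, -0.026, 1.0, -0.0]
force: [0.2, -0.6, 1.3]
grip_width: 0.0001
gripper_force: 0.1
```

Run:
```python
from h import *
look2(1)
```

```text
clock 8.275 trav 0.2579 0.0012 tcpY -0.0194 F [0.21 0.38 0.39]
```

>>> drive_tool(
  rows=[
    [[0, 0, 0, -0.2, 4, 0, 0]],
  ],
)

```text
clock: 8.4
eef_pos: [0.5215, 0.0083, 0.0463]
tcp_rot: [0.0, -0.026, 1.0, -0.0]
force: [-0.9, -1.0, -0.0]
grip_width: 0.0001
gripper_force: 0.0
```

Run:
```python
from h import *
look2(2)
w=snap('wrist','w5'); np.savez('w5.npz',**w)
```

```text
clock 8.45 trav 0.2582 0.0011 tcpY -0.0155 F [ 0.67  0.98 -0.25]
clock 8.5 trav 0.2586 0.0012 tcpY -0.0157 F [-0.25 -0.09  0.1 ]
```

View pics/w5.png

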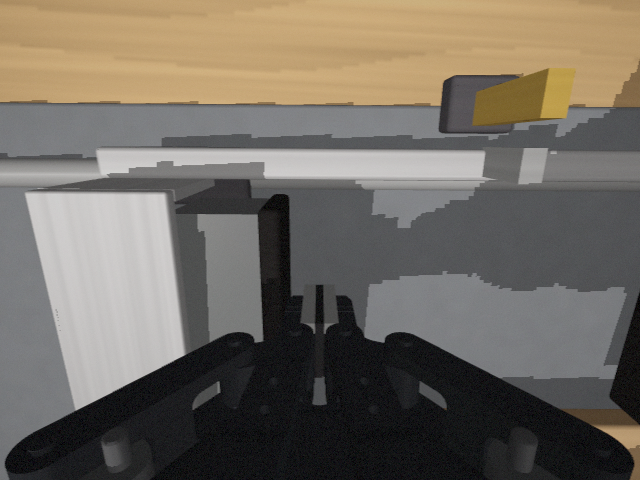

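The trolley has almost stopped: pointer top at (535,148), blade top face at (541–574, 70–120). I move the fingers away from the back buffer towards mid-pocket and re-measure.

>>> drive_tool(
  rows=[
    [[0, 0, 0, -0.4, 8, 0, 0], [0, 0, 0, -0.6, 14, 0, 0], [0, 0, 0, -0.7, 16, 0, 0], [0, 0, 0, -0.6, 14, 0, 0], [0, 0, 0, -0.5, 12, 0, 0], [0, 0, 0, -0.3, 6, 0, 0], [0, 0, 0, 0, 0, 0, 0]],
  ],
)

```text
clock: 9.43
eef_pos: [0.5183, 0.0786, 0.0462]
tcp_rot: [-0.0, -0.026, 1.0, -0.0]
force: [-0.1, 0.4, 0.2]
grip_width: -0.0003
gripper_force: 0.0
```

Run:
```python
from h import *
s=look2(1); np.savez('t6.npz',**s)
w=snap('wrist','w6'); np.savez('w6.npz',**w); look2(1)
```

```text
clock 9.475 trav 0.2581 0.0009 tcpY 0.054 F [ 0.78 -0.49  0.75]
clock 9.575 trav 0.2582 0.0009 tcpY 0.0537 F [-1.42  0.46 -0.21]
```

View pics/w6.png

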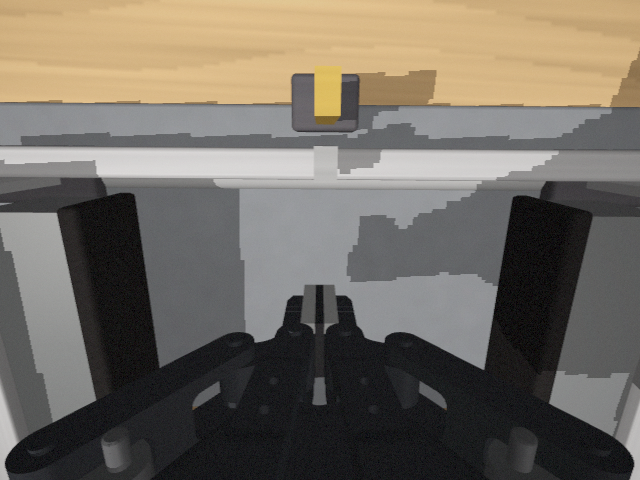

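Pointer at x≈325 and blade at x≈328 seen from straight above, so about 1 mm apart. The fingers are mid-pocket and clear. I hold still and verify.

>>> drive_tool(
  rows=[
    [[0, 0, 0, 0, 0, 0, 0], [0, 0, 0, 0, 0, 0, 0], [0, 0, 0, 0, 0, 0, 0], [0, 0, 0, 0, 0, 0, 0], [0, 0, 0, 0, 0, 0, 0], [0, 0, 0, 0, 0, 0, 0], [0, 0, 0, 0, 0, 0, 0], [0, 0, 0, 0, 0, 0, 0], [0, 0, 0, 0, 0, 0, 0], [0, 0, 0, 0, 0, 0, 0]],
  ],
)

```text
clock: 10.82
eef_pos: [0.5184, 0.0782, 0.0463]
tcp_rot: [0.0, -0.026, 1.0, -0.0]
force: [-0.4, 0.5, 0.1]
grip_width: -0.0004
gripper_force: 0.0
```

>>> drive_tool(
  rows=[
    [[0, 0, 0, 0, 0, 0, 0], [0, 0, 0, 0, 0, 0, 0], [0, 0, 0, 0, 0, 0, 0], [0, 0, 0, 0, 0, 0, 0], [0, 0, 0, 0, 0, 0, 0], [0, 0, 0, 0, 0, 0, 0], [0, 0, 0, 0, 0, 0, 0], [0, 0, 0, 0, 0, 0, 0]],
  ],
)

```text
clock: 11.82
eef_pos: [0.5184, 0.0782, 0.0463]
tcp_rot: [0.0, -0.026, 1.0, -0.0]
force: [0.1, 0.1, -1.0]
grip_width: -0.0003
gripper_force: 0.0
```

Run:
```python
from h import *
look2(1); w=snap('wrist'); a=dict(np.load('w6.npz'))['image'][140:190].astype(int)
print('view change since w6',abs(w['image'][140:190].astype(int)-a).mean())
g=cv2.cvtColor(w['image'],cv2.COLOR_RGB2GRAY); print(g[148,305:345].tolist())
```

```text
clock 11.875 trav 0.2584 0.0011 tcpY 0.054 F [ 0.12 -0.01  0.16]
view change since w6 1.4872291666666666
[122, 123, 122, 123, 120, 122, 121, 119, 147, 178, 187, 188, 187, 186, 187, 187, 187, 187, 186, 187, 187, 186, 186, 185, 187, 186, 187, 186, 186, 186, 187, 187, 168, 118, 105, 101, 102, 101, 99, 102]
```

At rest and in place for over 2 s, so I hand it in.

```bash
python3 -c "
from station import r
print(r.finish_job())"
```

```text
the job is handed in; nothing more can be done
None
```

The trolley stands at rest and untouched with its pointer about 1 mm from the index blade by the wrist camera, and the job was handed in just after 11.9 s; no verdict came back.

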